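# Wind a kitchen clamp onto a tin

## Robot

A 6-joint arm with a two-finger parallel gripper is mounted at the origin on a cart in front of the work surface, level with it; the furniture and walls round the work are solid. World frame = base frame: x ahead of the robot, y to its left, z up, the work surface at z = 0. Lengths are in m, angles in rad, forces in N, time in s.
With the tool pointing down it reaches from about 0.325 to 0.9 m from the base axis. Payload 6.1 kg.
Tool frame: the origin (TCP) lies midway between the tips of the shut fingers; the grasp point (between the pads) lies 19 mm behind it; z points along the fingers, y is the line along which they close (so a half turn about z gives the same grasp; the last joint's range is limited). The gripper opens to 85 mm and grips with 20 to 120 N. Pads are 22 mm wide; open, the fingers measure 114 mm over their backs; the gripper's body (76 mm by 85 mm) begins 54 mm behind the grasp point. The pads swing forward as they close: fully open they stand 13 mm farther back than shut.
Start: joints at [1.148, 0.22, 1.526, -0, 1.395, -0.126], TCP at [0.183, 0.598, 0.231] pointing down, gripper open.
Joint ranges: [-2.98, 2.98], [-0.91, 2.08], [0.09, 2.57], [-1.24, 4.39], [0.2, 2.65], [-2.68, 2.68]. Speed limits (rad/s): [2.57, 2.57, 3.01, 3.14, 3.14, 3.14].

## Interface

Orientations are given as [roll, pitch, yaw] about the fixed x, y, z axes, in that order (R = Rz(yaw) Ry(pitch) Rx(roll)).
In Python, from plant import movep, move_l, set_joints, gripper_to, hold, inverse_kinematics, observe, get_image, get_calibration, Unreachable, job_done gives the robot as it stands. Calls block until the motion is done:
- movep(position, orientation): joint-space move of the TCP to a pose.
- move_l(position, feed=0.15, rotation=None, max_force=None): straight line of the TCP; rotation=None keeps the orientation; feed is the mean speed in m/s. With max_force (N) it stops when the force on the tool has changed by that much, and returns True; else False.
- set_joints(angles): joint-space move.
- gripper_to(opening, f_grip=None): finger opening in m; f_grip is the grip in N (None keeps the last); returns when the fingers have stopped.
- hold(seconds).
- inverse_kinematics(position, orientation): joint angles nearest the present ones, or None.
- observe(): the state.
- get_image(name): name is "side" or "top"; returns (picture, depth): 480x640x3 uint8, red, green, blue; 480x640 float32, m along the optical axis (not along the pixel's ray), 0 where there is no reading.
- get_calibration(name): a dict with "intrinsics" (3x3 intrinsics, pixels), "world_from_camera" (4x4, takes a point from camera to world coordinates). Camera axes: x right, y down, z forward; pixel columns grow to the right and rows downward; lengths in m; the calibration is good to about 2 mm. A picture is of the moment at which its call begins. get_calibration takes no time and is no camera call.
A pose or a line that the arm cannot do raises Unreachable and nothing moves.
- job_done(): hands the job in; it is judged then, once.
The state is a dict: "time_s": time; "q": joint angles; "joint_velocities": joint speeds; "joint_torque": joint torques, N m; "eef_pos": TCP position; "tcp_rot": TCP orientation; "ft_force": force on the tool from outside, world axes, zero at the start; "torque": the same for the moment, N m; "opening": finger opening in m; "grasp_force": force on a finger pad.
Only numpy, scipy, OpenCV 4.12 (cv2) and the standard library are available. Lean on these libraries where they do the work, as an engineer would, in place of code of your own. Each camera call takes 0.05 s, during which the arm holds its last target. There are 200 camera calls.

## Task

Stand the small tomato tin upright in the one-handed kitchen clamp, between the V-shaped jaw and the moving jaw and in line with the middle of the V, and let go of it. Then take the red grip and wind the crank clockwise until the jaw holds the tin firmly in the V, but stop before it is squeezed hard enough to dent; let go and leave it clamped. Do not disturb the other things.

Things in the scene. Friction and masses are not known exactly. Their poses are not given: they have to be found in the camera images.
- tomato_tin: Small tin with a picture of tomatoes, 57 mm diameter, 72 mm tall, 0.2 to 0.4 kg, standing on the worktop in front of the clamp. Origin: centre of its underside, z up.
- clamp: White and grey clamp fixed to the worktop by suction feet. Origin on the worktop, z up, +y from gearbox to V jaw. Base plate x -50..50, y -130..105 mm, top 14 mm up. White gearbox y -128..-56 mm, 88 mm high, crank on top. V jaw: two black faces 50 mm tall, apex x 0, y 78 mm, ends x +-30, y 60 mm. Stand the tin in from above, fingers on its x sides; room 40 mm each side of it.
- tin_seat (a point): Point on the top of the clamp's base plate (14 mm above the worktop) where the centre of the tin's underside lies when it is home in the V. On the clamp, axes as the clamp's.
- crank_axis (a point): Point on the crank's vertical axis, 108 mm above the worktop. Clockwise from above closes the jaw, 1 to 2.5 turns; it stays where left. Push along the circle at the grip: about 11 N while winding freely, falling off by most of that when the hand pauses. Once the jaw bites, both climb within a fraction of a turn: firm at 3.5 to 10 N above the free push (best 6.5), dented from 12.5 N above.
- grip_mid (a point): Middle of the crank's red grip: upright, round, 23 mm diameter, 46 mm tall, spinning freely on its pin 50 mm from the crank's axis. This point is 28 mm above the grip's lower end and 136 mm above the worktop; the steel crank arm lies just under the grip. The gripper need not turn as it carries the grip round.
- pad: Moving jaw: black sprung pad 62 mm wide, 46 mm tall, with a grey carriage behind it, between gearbox and V jaw; closes towards the clamp's +y. At the start its face is 20 to 46 mm short of a seated tin. It pushes a tin standing up to 12 mm short of the V home, but the rubber faces do not centre it sideways: stand it within 5 mm of the clamp's x = 0. Origin: a reference point only.
- grip: The red grip (see grip_mid); origin at the centre of its lower end.
- bean_tin: Bystander: wider tin, 75 mm diameter, 58 mm tall, left of the clamp. Origin: centre of underside.
- egg_cup: Bystander: blue egg cup, 49 mm wide, 53 mm tall, at the left front. Origin: centre of underside.
- jam_jar: Bystander: jam jar, 72 mm wide, 102 mm tall, behind the clamp. Origin: centre of underside.
There are look-alikes about, which are no part of the job. What is shaped like the tomato_tin but green or turquoise is not meant.

How it is judged:
By the outcome, as a careful person would: the job done as asked, in the order asked, and still so for the second after the job is handed in, with the robot touching nothing.
It also fails if it takes over 72 s, if anything falls off the work surface, if the arm or the gripper's body presses on something with over 40 N, if the wrist force passes 120 N, or if a joint passes its speed limit or range.

## Working session

There is one attempt and no reset: what is moved stays moved. The work goes in short steps, each a Python script; the robot and the scene stay as the last script left them, time stands still between calls to the robot, and variables do not carry over. Pictures are saved under pics/ and viewed, at most 10 in all, crops included, and the job is handed in when it is done.

```bash
mkdir -p pics; ls; python3 - <<'E'
from plant import *
import cv2,numpy as np
for n in("side","top"):
    p,d=get_image(n); cv2.imwrite(f"pics/{n}0.png",p[:,:,::-1]); np.savez(f"{n}0.npz",p=p,d=d)
    c=get_calibration(n); print(n,np.round(c["intrinsics"],1).tolist(),np.round(c["world_from_camera"],3).tolist())
s=observe(); print(s)
E
```

```text
pics
side [[509.7, 0.0, 319.9], [0.0, 509.7, 237.2], [0.0, 0.0, 1.0]] [[1.0, -0.013, -0.015, 0.607], [0.003, -0.647, 0.763, -0.591], [-0.02, -0.763, -0.646, 0.681], [0.0, 0.0, 0.0, 1.0]]
top [[473.7, 0.0, 309.0], [0.0, 473.7, 244.4], [0.0, 0.0, 1.0]] [[-0.013, -0.997, 0.08, 0.545], [-1.0, 0.013, 0.001, 0.04], [-0.002, -0.08, -0.997, 0.962], [0.0, 0.0, 0.0, 1.0]]
{'time_s': 0.1, 'q': array([ 1.14792431e+00,  2.21157496e-01,  1.52749857e+00,  9.06948080e-06,
        1.39472246e+00, -1.26085224e-01]), 'joint_velocities': array([-0.00078546, -0.00217758, -0.00453703, -0.00060928,  0.00228692,
        0.00058283]), 'joint_torque': array([ 1.25825212e-03, -4.98234630e+01, -3.90550768e+01, -1.32211671e-04,
        5.58733867e-03, -3.74440413e-05]), 'eef_pos': array([0.18254414, 0.59717056, 0.23030132]), 'tcp_rot': array([-3.13982208e+00, -2.33431139e-04,  2.84480406e+00]), 'ft_force': array([0.15124768, 0.90466081, 0.06805709]), 'torque': array([ 0.02986498, -0.05116634,  0.06672989]), 'grasp_force': 0.0, 'opening': 0.08550789634420045}
```

View pics/side0.png

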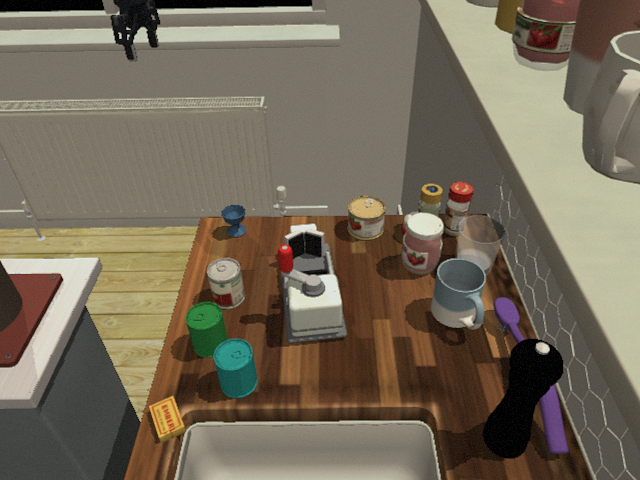

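View pics/top0.png

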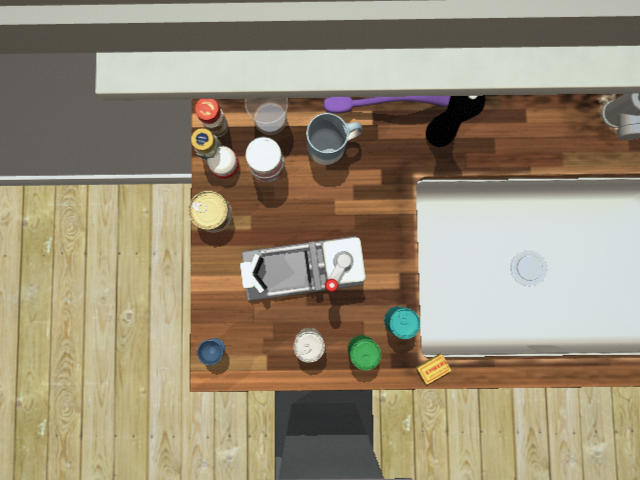

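The side view shows the tomato tin at (227,283), the clamp at (313,290) with its red grip at (286,258), and green and turquoise look-alikes at (207,330) and (236,367). In the top view the tin is at (310,346), the clamp spans (243..363, 240..300) with the V to the left (+y), the grip is at (332,285) and the hub at about (343,261).

```bash
cat > h.py <<'E'
from plant import *
import cv2,numpy as np
def cloud(n,d):
    c=get_calibration(n);K=c["intrinsics"];T=c["world_from_camera"]
    v,u=np.mgrid[:480,:640]
    P=np.stack([(u-K[0,2])/K[0,0]*d,(v-K[1,2])/K[1,1]*d,d],-1)
    return P@T[:3,:3].T+T[:3,3]
def ray(n,uv,z):
    c=get_calibration(n);K=c["intrinsics"];T=c["world_from_camera"]
    r=T[:3,:3]@np.linalg.solve(K,[uv[0],uv[1],1]);o=T[:3,3]
    return o+r*(z-o[2])/r[2]
def pix(n,p):
    c=get_calibration(n);K=c["intrinsics"];T=c["world_from_camera"]
    q=K@(T[:3,:3].T@(np.asarray(p)-T[:3,3]));return q[:2]/q[2]
def biggest(m):
    cs,_=cv2.findContours(m.astype(np.uint8),cv2.RETR_EXTERNAL,cv2.CHAIN_APPROX_NONE)
    return max(cs,key=cv2.contourArea)
def win(m,x0,x1,y0,y1):
    o=np.zeros_like(m);o[y0:y1,x0:x1]=m[y0:y1,x0:x1];return o
E
python3 - <<'E'
from h import *
f=np.load("top0.npz");p,d=f["p"],f["d"];P=cloud("top",d);Z=P[...,2]
print("table z",np.median(Z[200:230,330:400]))
hsv=cv2.cvtColor(p,cv2.COLOR_RGB2HSV)
def rep(name,m,z):
    c=biggest(m);(cx,cy),r=cv2.minEnclosingCircle(c);R=cv2.minAreaRect(c)
    box=np.array([ray("top",b,z)[:2] for b in cv2.boxPoints(R)])
    print(name,"circ",ray("top",(cx,cy),z).round(4),"r",round(r*(0.962-z)/473.7,4),"rectc",ray("top",R[0],z).round(4),"sides",np.linalg.norm(box[1]-box[0]).round(4),np.linalg.norm(box[2]-box[1]).round(4),"box",box.round(3).tolist())
rep("tin",win((Z>.06)&(Z<.085),285,335,325,372),.072)
rep("gearbox",win((Z>.08)&(Z<.095),315,380,225,300),.088)
rep("grip",win((hsv[...,1]>150)&((hsv[...,0]<8)|(hsv[...,0]>172))&(Z>.14),310,350,265,300),.154)
rep("hub",win((Z>.1)&(Z<.135),330,365,245,280),.115)
rep("clamp all",win((Z>.008)&(Z<.2),230,375,230,310),.014)
rep("base low",win((Z>.008)&(Z<.022),230,375,230,310),.014)
rep("vjaw",win((Z>.05)&(Z<.08),235,290,230,310),.064)
rep("pad",win((Z>.04)&(Z<.078),290,330,230,310),.06)
for (u,v) in [(343,261),(320,265),(310,265),(300,270),(275,270),(258,270),(248,272)]: print(u,v,P[v,u].round(3))
f=np.load("side0.npz");p,d=f["p"],f["d"];S=cloud("side",d)
c=pix("side",(0.6,0.2,0.05));print(c)
big=cv2.resize(np.load("top0.npz")["p"][225:375,225:375],None,fx=4,fy=4,interpolation=cv2.INTER_CUBIC);cv2.imwrite("pics/topcrop.png",big[:,:,::-1])
E
```

```text
table z -0.00034793452672293723
tin circ [0.4273 0.0442 0.072 ] r 0.0295 rectc [0.4276 0.0442 0.072 ] sides 0.0558 0.0548 box [[0.455, 0.072], [0.455, 0.016], [0.4, 0.017], [0.401, 0.072]]
gearbox circ [ 0.5827 -0.0225  0.088 ] r 0.0504 rectc [ 0.5834 -0.0225  0.088 ] sides 0.0713 0.083 box [[0.62, 0.018], [0.629, -0.053], [0.547, -0.063], [0.538, 0.007]]
grip circ [0.5399 0.0045 0.154 ] r 0.0109 rectc [0.5398 0.0047 0.154 ] sides 0.0192 0.0204 box [[0.54, 0.019], [0.554, 0.005], [0.539, -0.009], [0.526, 0.005]]
hub circ [ 0.5727 -0.0114  0.115 ] r 0.0261 rectc [ 0.5713 -0.0152  0.115 ] sides 0.0506 0.0249 box [[0.553, 0.006], [0.599, -0.014], [0.59, -0.037], [0.543, -0.017]]
clamp all circ [0.5732 0.0536 0.014 ] r 0.1267 rectc [0.5729 0.0549 0.014 ] sides 0.247 0.1044 box [[0.612, 0.183], [0.638, -0.062], [0.534, -0.073], [0.508, 0.171]]
base low circ [0.5666 0.1005 0.014 ] r 0.085 rectc [0.5681 0.1014 0.014 ] sides 0.1423 0.0995 box [[0.609, 0.178], [0.626, 0.037], [0.528, 0.025], [0.51, 0.165]]
vjaw circ [0.5637 0.1401 0.064 ] r 0.0367 rectc [0.563  0.1494 0.064 ] sides 0.0421 0.0729 box [[0.597, 0.174], [0.601, 0.132], [0.529, 0.125], [0.525, 0.166]]
pad circ [0.577  0.0289 0.06  ] r 0.047 rectc [0.5769 0.0297 0.06  ] sides 0.0359 0.094 box [[0.622, 0.053], [0.626, 0.017], [0.533, 0.006], [0.528, 0.042]]
343 261 [ 0.583 -0.019  0.107]
320 265 [0.578 0.021 0.042]
310 265 [0.579 0.04  0.045]
300 270 [0.57  0.06  0.015]
275 270 [0.571 0.111 0.011]
258 270 [0.571 0.142 0.034]
248 272 [0.566 0.158 0.067]
[323.79535731 221.89434727]
```

View pics/topcrop.png

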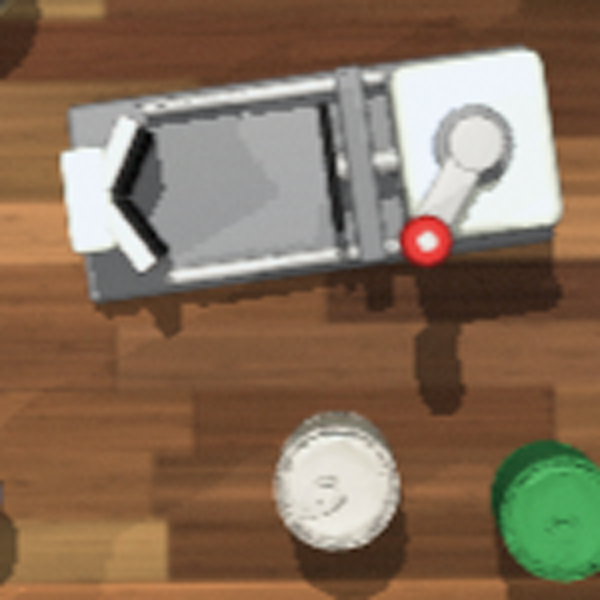

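The crop shows the V apex at crop (113,192), i.e. full (253,273), and the pad face at about crop x 340. The hub is at crop (475,142) and the grip at crop (427,241). Next I'll refine with the second view and pick the tin.

```bash
python3 - <<'E'
from h import *
f=np.load("top0.npz");P=cloud("top",f["d"]);f2=np.load("side0.npz");p,d=f2["p"],f2["d"];S=cloud("side",d)
print("apex",ray("top",(253.2,273),.064).round(4),"hub",[ray("top",(343.6,260.4),z).round(4) for z in(.108,.12)])
yaw=.122;e=np.array([-np.sin(yaw),np.cos(yaw)]);ex=np.array([np.cos(yaw),np.sin(yaw)])
O=np.array([.572,.0683])
for n,Q in(("top",P),("side",S)):
    q=Q.reshape(-1,3);q=q[(abs(q[:,0]-.5)<.25)&(abs(q[:,1]-.07)<.2)];r=q[:,:2]-O;X=r@ex;Y=r@e;z=q[:,2]
    def ext(name,m): 
        if m.sum()>5: print(n,name,m.sum(),"X",np.percentile(X[m],[1,50,99]).round(4),"Y",np.percentile(Y[m],[1,50,99]).round(4),"z",np.percentile(z[m],[2,50,98]).round(3))
    c=abs(X)<.06
    ext("gear",c&(abs(z-.088)<.004)&(Y<-.03)&(Y>-.14))
    ext("vtop",c&(z>.055)&(Y>.04)&(Y<.12)&(z<.08))
    ext("base",c&(abs(z-.014)<.004)&(Y>0)&(Y<.12))
    ext("rails",(abs(abs(X)-.04)<.012)&(Y>0)&(Y<.05)&(z>.018))
    ext("padtop",c&(z>.035)&(Y>-.055)&(Y<0)&(z<.1))
    ext("hub",(abs(X)<.02)&(z>.095)&(Y>-.125)&(Y<-.07))
    t=np.linalg.norm(q[:,:2]-[.4273,.0442],axis=1)<.045
    T=q[t&(z>.066)&(z<.08)];lo,hi=np.percentile(T,[1,99],axis=0);print(n,"tin",lo.round(4),hi.round(4),((lo+hi)/2).round(4))
hsv=cv2.cvtColor(p,cv2.COLOR_RGB2HSV)
m=win((hsv[...,1]>150)&((hsv[...,0]<8)|(hsv[...,0]>172)),270,300,235,280);c=biggest(m);R=cv2.boundingRect(c);M=cv2.moments(c)
print("grip side bbox",R,"pred mid",pix("side",(.5405,.0047,.131)),(M["m10"]/M["m00"],M["m01"]/M["m00"]))
print("pred tin top centre side",pix("side",(.4273,.0442,.072)))
for pos in [(.4273,.0442,.2),(.4273,.0442,.022),(.5665,.113,.2),(.5665,.113,.036),(.54,.0045,.12),(.63,-.05,.12),(.58,-.07,.12)]:
    print(pos,np.round(inverse_kinematics(pos,[np.pi,0,np.pi/2+yaw]),2))
E
```

```text
apex [0.5642 0.1481 0.064 ] hub [array([ 0.5838, -0.0204,  0.108 ]), array([ 0.5833, -0.0195,  0.12  ])]
top gear 1088 X [-0.0388  0.0072  0.0401] Y [-0.1257 -0.0996 -0.0586] z [0.084 0.087 0.091]
top vtop 543 X [-0.0335  0.0005  0.0346] Y [0.0633 0.0826 0.1017] z [0.06  0.067 0.07 ]
top base 1697 X [-0.0482 -0.0004  0.0493] Y [0.0008 0.0423 0.1019] z [0.01  0.013 0.017]
top rails 207 X [-0.0453 -0.0337  0.0462] Y [0.001  0.0254 0.0497] z [0.019 0.024 0.028]
top padtop 504 X [-0.0452  0.0004  0.0464] Y [-0.053  -0.0363 -0.0214] z [0.04  0.05  0.064]
top hub 243 X [-0.0195 -0.0028  0.0143] Y [-0.1027 -0.0866 -0.0712] z [0.095 0.107 0.11 ]
top tin [0.4003 0.0165 0.0661] [0.4533 0.0703 0.0732] [0.4268 0.0434 0.0696]
side gear 1151 X [-0.0406  0.0011  0.0387] Y [-0.1254 -0.1041 -0.0585] z [0.084 0.088 0.091]
side vtop 518 X [-0.0374 -0.0014  0.035 ] Y [0.0636 0.0773 0.1027] z [0.056 0.067 0.07 ]
side base 622 X [-0.0494  0.0079  0.0481] Y [0.0105 0.0536 0.0991] z [0.012 0.014 0.017]
side rails 85 X [-0.0466  0.0399  0.0449] Y [0.0016 0.021  0.0484] z [0.022 0.025 0.028]
side padtop 162 X [-0.0484  0.0047  0.0464] Y [-0.0448 -0.0244 -0.0188] z [0.037 0.06  0.064]
side hub 294 X [-0.0194 -0.0033  0.0139] Y [-0.1048 -0.0915 -0.0719] z [0.095 0.107 0.109]
side tin [0.3986 0.0171 0.0664] [0.4517 0.0731 0.0739] [0.4252 0.0451 0.0701]
grip side bbox (278, 245, 16, 28) pred mid [285.98305462 259.15527064] (285.1945259042033, 257.96725317693057)
pred tin top centre side [223.90637862 269.53625611]
(0.4273, 0.0442, 0.2) [-0.08 -0.24  2.04  0.    1.34 -0.2 ]
(0.4273, 0.0442, 0.022) [-0.08  0.03  2.18 -0.    0.94 -0.2 ]
(0.5665, 0.113, 0.2) [ 0.06  0.13  1.69  0.    1.32 -0.06]
(0.5665, 0.113, 0.036) [ 0.06  0.33  1.79 -0.    1.02 -0.06]
(0.54, 0.0045, 0.12) [-0.14  0.13  1.85  0.    1.16 -0.26]
(0.63, -0.05, 0.12) [-0.2   0.33  1.6   0.    1.2  -0.33]
(0.58, -0.07, 0.12) [-0.26  0.23  1.74  0.    1.18 -0.38]
```

```bash
cat >> h.py <<'E'
yaw=.122;e=np.array([-np.sin(yaw),np.cos(yaw)]);ex=np.array([np.cos(yaw),np.sin(yaw)]);O=np.array([.572,.0683])
RPY=[np.pi,0,np.pi/2+yaw]
def st(t=""):
    s=observe();print(t,"t",round(s["time_s"],2),"pos",s["eef_pos"].round(4),"F",s["ft_force"].round(1),"open",round(s["opening"],4),"gf",round(s["grasp_force"],1));return s
E
python3 - <<'E'
from h import *
T=[.4265,.0442]
movep([*T,.16],RPY);st("above")
move_l([*T,.024],feed=.15);st("down")
gripper_to(.05,40);st("gripped")
move_l([*T,.19],feed=.2);st("lift")
S=O+.040*e
move_l([*S,.19],feed=.2);st("over")
p,d=get_image("side");cv2.imwrite("pics/side1.png",cv2.resize(p[130:370,150:470],(640,480))[:,:,::-1]);np.savez("side1.npz",p=p,d=d)
p,d=get_image("top");cv2.imwrite("pics/top1.png",p[:,:,::-1])
E
```

```text
above t 2.28 pos [0.4268 0.0447 0.1602] F [-0.4 -0.6 -0.6] open 0.0854 gf 0.0
down t 3.34 pos [0.4272 0.0442 0.0247] F [-0.  -0.1 -0.5] open 0.0853 gf 0.0
gripped t 3.72 pos [0.4273 0.0441 0.025 ] F [-0.8 -0.3  5.7] open 0.0564 gf 42.2
lift t 4.7 pos [0.4254 0.0443 0.1884] F [-0.6 -0.1 -3.3] open 0.0565 gf 43.1
over t 5.62 pos [0.566  0.1078 0.1889] F [-0.5 -0.2 -2.9] open 0.0565 gf 43.1
```

View pics/side1.png

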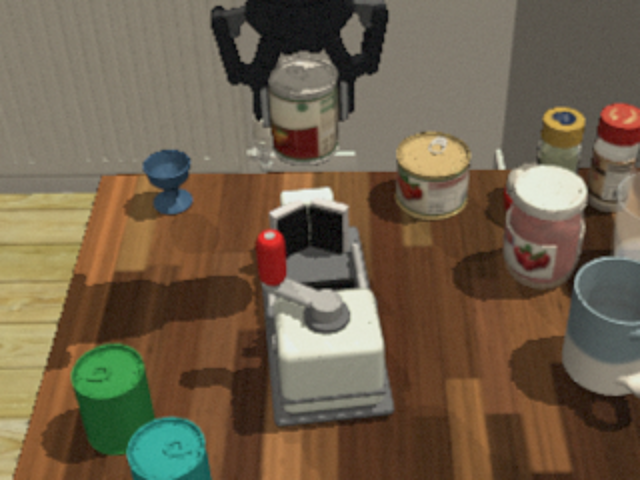

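The tin hangs upright between the pads (crop 303,110), above the clamp, and nothing else has moved. Lowering it now.

```bash
python3 - <<'E'
from h import *
S=O+.040*e
move_l([*S,.050],feed=.15);st("low")
r=move_l([*S,.034],feed=.03,max_force=4);st(f"contact {r}")
gripper_to(.084);st("open")
move_l([*S,.2],feed=.25);st("up")
G=O+np.array([0,0]) 
q=(O-.09*e)
movep([.44,-.02,.22],RPY);st("aside")
for n in("side","top"):
    p,d=get_image(n);np.savez(f"{n}2.npz",p=p,d=d)
    P=cloud(n,d).reshape(-1,3);X=(P[:,:2]-O)@ex;Y=(P[:,:2]-O)@e;z=P[:,2]
    m=(abs(X)<.05)&(abs(Y-.04)<.04)&(z>.078)&(z<.1)
    lo,hi=[np.percentile(np.c_[X,Y,z][m],k,axis=0) for k in(1,99)];print(n,m.sum(),lo.round(4),hi.round(4),((lo+hi)/2).round(4))
    if n=="side": cv2.imwrite("pics/side2.png",cv2.resize(p[180:360,200:440],(800,600))[:,:,::-1])
    else: cv2.imwrite("pics/top2.png",cv2.resize(p[200:350,220:420],(800,600))[:,:,::-1])
E
```

```text
low t 6.81 pos [0.5681 0.108  0.0512] F [ 0.3  0.6 -3.4] open 0.0565 gf 43.1
contact True t 7.24 pos [0.5676 0.108  0.0387] F [-0.5  0.   4. ] open 0.0564 gf 43.3
open t 7.63 pos [0.5663 0.108  0.0375] F [-0.7 -0.3 -0.2] open 0.0836 gf 0.0
up t 8.43 pos [0.5662 0.1079 0.1984] F [-0.4  0.2 -1.5] open 0.0841 gf 0.0
aside t 9.19 pos [ 0.4402 -0.0197  0.2193] F [-0.1  0.4 -0.2] open 0.0841 gf 0.0
side 598 [-0.0273  0.0131  0.0786] [0.0256 0.0692 0.0875] [-0.0009  0.0411  0.083 ]
top 728 [-0.0254  0.0136  0.0789] [0.0269 0.0661 0.087 ] [0.0008 0.0398 0.0829]
```

View pics/side2.png

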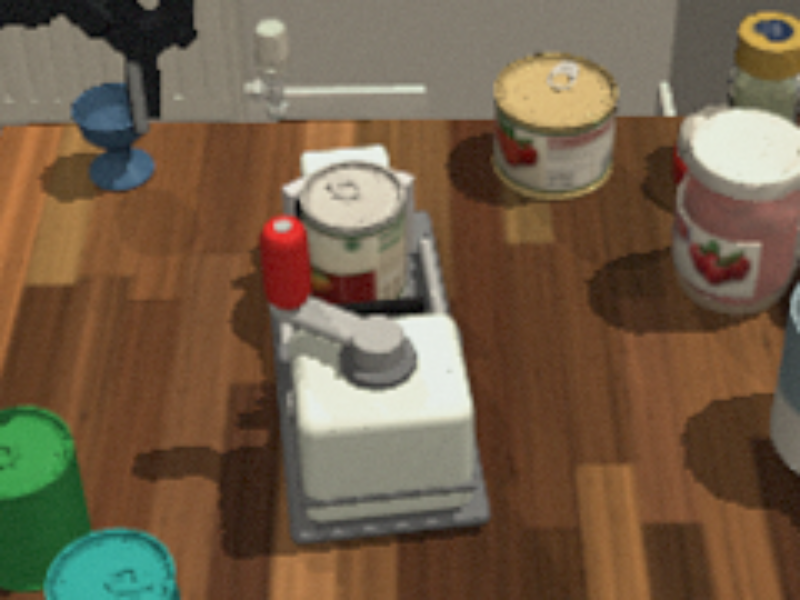

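View pics/top2.png

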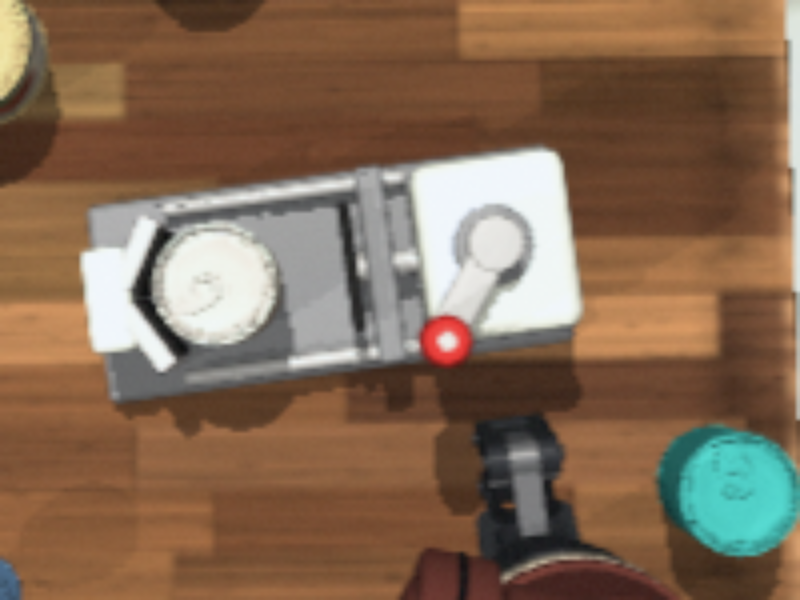

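The tin stands at clamp x≈0, about 5 mm short of the V. The grip is still at crop (447,341) and the hub at (495,243). Next: grasp the grip and probe with a few short arc steps.

```bash
cat >> h.py <<'E'
C=np.array([.5835,-.0205]);A0=np.arctan2(.025,-.0436);ZG=.118
def wp(a): return [*(C+.05*np.array([np.cos(a),np.sin(a)])),ZG]
def tr(a,F0):   # tangential push by hand (clockwise +), radial (outward +) of tool force
    s=observe();f=s["ft_force"]-F0;t=np.array([np.sin(a),-np.cos(a)]);r=np.array([np.cos(a),np.sin(a)])
    return s["time_s"],-f[:2]@t,f[:2]@r,s["eef_pos"]
E
python3 - <<'E'
from h import *
G=[.5399,.0045]
movep([*G,.19],RPY);move_l([*G,ZG],feed=.12);s=st("down");F0=s["ft_force"]
gripper_to(.018,70);hold(.1);s=st("grip");F1=s["ft_force"]
np.save("F0.npy",F0)
for i in range(1,7):
    a=A0-np.radians(12*i)
    r=move_l(wp(a),feed=.06,max_force=45);t,ft,fr,p=tr(a,F0)
    q=np.arctan2(*(p[:2]-C)[::-1]);print(i,r,round(t,2),"push",round(ft,1),"rad",round(fr,1),"ang err",round(np.degrees(q-a),1),"R",round(np.linalg.norm(p[:2]-C),4),observe()["ft_force"].round(1))
hold(.3);print(tr(a,F0))
E
```

```text
down t 10.55 pos [0.5404 0.0043 0.119 ] F [ 0.4 -0.2  0.5] open 0.084 gf 0.0
grip t 11.24 pos [0.54   0.0045 0.1184] F [-1.3  0.1  4.9] open 0.0218 gf 68.4
1 False 11.57 push 7.8 rad 3.4 ang err 1.4 R 0.0502 [-7.4 -3.7  9.6]
2 False 11.89 push 8.4 rad 3.3 ang err 1.4 R 0.0502 [-8.3 -2.5  9.6]
3 False 12.22 push 7.9 rad 2.4 ang err 1.3 R 0.0503 [-7.8 -1.2  9.1]
4 False 12.54 push 8.4 rad 2.4 ang err 1.2 R 0.0503 [-8.3  0.4  9.6]
5 False 12.87 push 7.6 rad 1.8 ang err 1.2 R 0.0503 [-7.3  1.7  9.4]
6 False 13.19 push 7.9 rad 0.3 ang err 1.3 R 0.0503 [-7.3  1.7  9.3]
(13.4917, np.float64(7.864441764811564), np.float64(-0.5616307982020445), array([0.59267315, 0.02888022, 0.11833786]))
```

```bash
cat > wind.py <<'E'
from h import *
F0=np.load("F0.npy")
def ang(): 
    p=observe()["eef_pos"][:2]-C; return np.arctan2(p[1],p[0])
E
python3 - <<'E'
from wind import *
a=A0-np.radians(72)
for M in (1.5,2,2.5,3,3.5,4,5,6,3,3.5,4):
    a-=np.radians(10);_,p0,_,_=tr(a,F0)
    r=move_l(wp(a),feed=.05,max_force=M);t,p1,fr,p=tr(a,F0);q=np.degrees(np.arctan2(*(p[:2]-C)[::-1])-a)
    q=(q+180)%360-180
    print(M,r,round(t,2),"push",round(p0,1),round(p1,1),"rad",round(fr,1),"lag",round(q,1))
np.save("a.npy",a)
hold(1.0);print(tr(a,F0)[1])
E
```

```text
1.5 True 13.7 push 7.6 -0.5 rad 0.5 lag 5.3
2 True 13.91 push -0.4 1.9 rad -0.6 lag 13.7
2.5 True 14.12 push 1.7 2.6 rad -1.0 lag 23.2
3 True 14.32 push 2.4 2.0 rad -2.3 lag 33.2
3.5 True 14.53 push 1.6 2.2 rad -1.2 lag 43.2
4 True 14.76 push 1.9 2.1 rad -1.4 lag 53.2
5 True 15.01 push 1.8 1.9 rad -2.2 lag 63.1
6 True 15.28 push 1.5 1.0 rad -1.8 lag 73.1
3 True 15.53 push 0.7 0.9 rad -1.4 lag 83.2
3.5 True 15.8 push 0.6 0.2 rad -1.6 lag 93.1
4 True 16.08 push -0.1 -0.4 rad -2.7 lag 103.1
-1.6364216196897916
```

```bash
cat >> wind.py <<'E'
def step(M,deg=10,feed=.05,show=True):
    a=ang();_,p0,_,_=tr(a,F0);b=a-np.radians(deg)
    r=move_l(wp(b),feed=feed,max_force=M);c=ang();t,p1,fr,p=tr(c,F0)
    moved=np.degrees((a-c+np.pi)%(2*np.pi)-np.pi)
    if show: print(M,r,"t",round(t,2),"push %.1f->%.1f rad %.1f moved %.1f ang %.0f R %.4f z %.4f"%(p0,p1,fr,moved,np.degrees(c),np.linalg.norm(p[:2]-C),p[2]))
    return r,p0,p1
E
python3 - <<'E'
from wind import *
print(np.degrees(ang()))
step(1.5,6)
for M in (7,8,9,10,11,12):
    step(M,12)
    step(M,12); step(1.5,6)
E
```

```text
71.35602936763809
1.5 True t 17.29 push 1.0->3.4 rad -0.9 moved 4.5 ang 67 R 0.0504 z 0.1185
7 True t 17.5 push 3.4->0.8 rad -0.6 moved 4.2 ang 63 R 0.0503 z 0.1184
7 True t 17.71 push 0.8->1.7 rad -0.7 moved 3.2 ang 59 R 0.0504 z 0.1184
1.5 True t 17.92 push 1.7->3.3 rad -1.4 moved 4.5 ang 55 R 0.0504 z 0.1184
8 True t 18.12 push 3.3->2.3 rad -0.8 moved 4.2 ang 51 R 0.0504 z 0.1184
8 True t 18.33 push 2.3->2.6 rad -1.2 moved 3.2 ang 48 R 0.0504 z 0.1183
1.5 True t 18.54 push 2.6->3.8 rad -2.1 moved 4.4 ang 43 R 0.0504 z 0.1184
9 True t 18.75 push 3.8->1.4 rad -2.4 moved 4.1 ang 39 R 0.0504 z 0.1183
9 True t 18.96 push 1.4->2.6 rad -2.4 moved 3.1 ang 36 R 0.0504 z 0.1183
1.5 True t 19.17 push 2.6->4.0 rad -2.3 moved 4.2 ang 32 R 0.0504 z 0.1183
10 True t 19.38 push 4.0->0.7 rad -4.4 moved 3.6 ang 28 R 0.0501 z 0.1184
10 True t 19.58 push 0.7->1.2 rad -2.3 moved 3.2 ang 25 R 0.0500 z 0.1184
1.5 True t 19.79 push 1.2->2.1 rad -2.3 moved 3.8 ang 21 R 0.0499 z 0.1184
11 False t 20.15 push 2.1->8.1 rad -4.3 moved 9.7 ang 12 R 0.0498 z 0.1183
11 False t 20.47 push 8.1->8.5 rad -4.3 moved 9.3 ang 2 R 0.0497 z 0.1183
1.5 False t 20.72 push 8.5->9.5 rad -2.6 moved 2.7 ang -0 R 0.0496 z 0.1183
12 False t 21.02 push 9.5->8.3 rad -3.8 moved 9.0 ang -9 R 0.0495 z 0.1183
12 False t 21.32 push 8.3->9.1 rad -3.6 moved 9.0 ang -18 R 0.0494 z 0.1183
1.5 False t 21.57 push 9.1->9.3 rad -4.3 moved 2.5 ang -21 R 0.0494 z 0.1183
```

```bash
sed -i 's/C=np.array(\[.5835,-.0205\])/C=np.array([.5828,-.0198])/' h.py; python3 - <<'E'
from wind import *
for i in range(60):
    r,p0,p1=step(6.5,13,.055,show=i%4==0)
    if r or p1>11: step(6.5,0.5); print("stop",i,r,p0,p1); break
E
```

```text
6.5 True t 21.78 push 9.3->-1.5 rad -2.2 moved 7.0 ang -28 R 0.0502 z 0.1184
6.5 False t 22.03 push -1.5->0.0 rad -2.4 moved 0.1 ang -29 R 0.0502 z 0.1184
stop 0 True 9.288070293869954 -1.547211766032051
```

```bash
python3 - <<'E'
from wind import *
n=0
for i in range(60):
    p0=tr(ang(),F0)[1]
    r,p0,p1=step(15-min(p0,8.5),13,.055,show=i%4==0)
    if r or p1>11: print("stop",i,r,p0,p1); st(); break
E
```

```text
14.962937745358959 False t 22.38 push 0.0->7.9 rad -0.7 moved 10.6 ang -39 R 0.0501 z 0.1184
6.5 False t 23.63 push 8.7->7.5 rad -0.7 moved 10.2 ang -80 R 0.0500 z 0.1185
7.963502599588098 False t 24.87 push 7.0->7.4 rad -0.5 moved 9.7 ang -120 R 0.0498 z 0.1187
6.764647457752011 False t 26.07 push 8.2->7.2 rad 1.8 moved 9.7 ang -158 R 0.0497 z 0.1187
6.533343131765815 False t 27.3 push 8.5->8.0 rad 4.9 moved 10.7 ang 161 R 0.0498 z 0.1186
6.657668998518018 True t 28.48 push 8.3->0.2 rad 2.2 moved 6.8 ang 120 R 0.0500 z 0.1187
stop 20 True 8.342331001481982 0.205288548085219
 t 28.48 pos [0.5576 0.0234 0.1187] F [-0.9  1.6  4.4] open 0.0212 gf 71.2
```

```bash
python3 - <<'E'
from wind import *
for n in("top","side"):
    p,d=get_image(n);P=cloud(n,d).reshape(-1,3);X=(P[:,:2]-O)@ex;Y=(P[:,:2]-O)@e;z=P[:,2]
    m=(abs(abs(X)-.035)<.009)&(Y>-.056)&(Y<.04)&(z>.04)&(z<.075);print(n,"pad Y",m.sum(),np.percentile(Y[m],[2,50,98]).round(4))
    if n=="top": cv2.imwrite("pics/top3.png",cv2.resize(p[200:350,220:420],(800,600))[:,:,::-1])
step(15,8,.05);step(9,8,.05)
E
```

```text
top pad Y 15 [-0.0165 -0.0107  0.0233]
side pad Y 185 [-0.0163 -0.0095  0.0375]
15 True t 28.78 push -1.7->2.6 rad 0.8 moved 5.2 ang 115 R 0.0500 z 0.1187
9 True t 28.99 push 2.6->2.7 rad 1.3 moved 5.6 ang 109 R 0.0500 z 0.1187
```

View pics/top3.png

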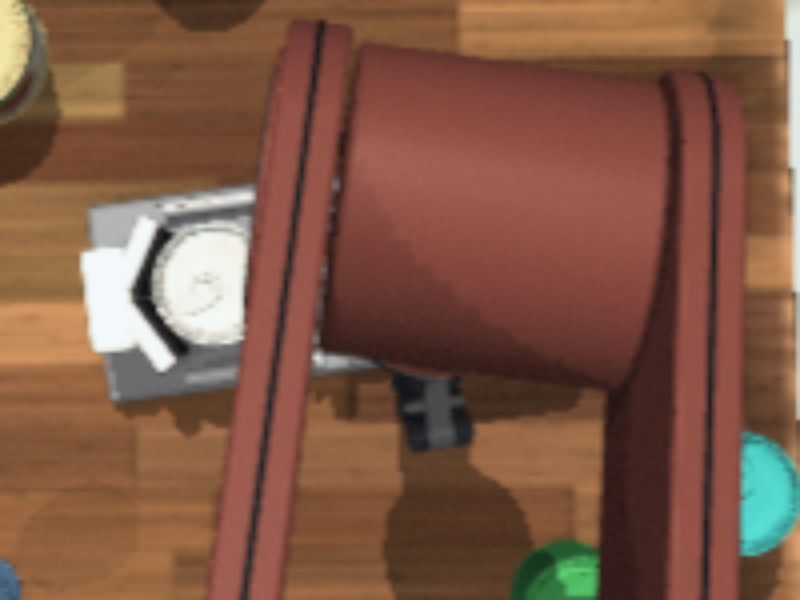

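The tin is still in place at crop (205,285), but the arm hides the pad from above, so I'll track the pad in the side depth instead.

```bash
cat >> wind.py <<'E'
def pad(d):
    P=cloud("side",d).reshape(-1,3);X=(P[:,:2]-O)@ex;Y=(P[:,:2]-O)@e;z=P[:,2]
    m=(abs(X)<.05)&(Y>-.054)&(Y<.09)&(z>.03)&(z<.095)
    h,_=np.histogram(Y[m],np.arange(-.056,.092,.004));print(h.tolist())
    m=(abs(X)<.03)&(Y>-.054)&(Y<.09)&(abs(z-.060)<.003)
    h,_=np.histogram(Y[m],np.arange(-.056,.092,.004));print("pad top",h.tolist())
E
python3 - <<'E'
from wind import *
pad(np.load("side2.npz")["d"])
p,d=get_image("side");pad(d);np.savez("side3.npz",p=p,d=d)
cv2.imwrite("pics/side3.png",cv2.resize(p[180:360,200:440],(800,600))[:,:,::-1])
E
```

```text
[0, 0, 2, 28, 9, 6, 2, 52, 60, 9, 0, 0, 0, 0, 0, 0, 10, 248, 194, 123, 98, 82, 44, 58, 57, 40, 42, 46, 43, 39, 86, 54, 16, 8, 2, 8]
pad top [0, 0, 0, 0, 0, 0, 0, 34, 29, 8, 0, 0, 0, 0, 0, 0, 0, 36, 18, 12, 10, 4, 0, 0, 0, 0, 0, 0, 0, 2, 0, 0, 0, 0, 0, 0]
[0, 0, 0, 0, 0, 0, 0, 0, 0, 9, 151, 70, 60, 33, 119, 88, 9, 5, 12, 19, 26, 20, 7, 11, 2, 5, 10, 16, 19, 19, 51, 46, 3, 0, 0, 0]
pad top [0, 0, 0, 0, 0, 0, 0, 0, 0, 0, 0, 0, 0, 0, 32, 32, 7, 4, 8, 4, 4, 3, 0, 0, 0, 0, 0, 0, 0, 0, 0, 0, 0, 0, 0, 0]
```

View pics/side3.png

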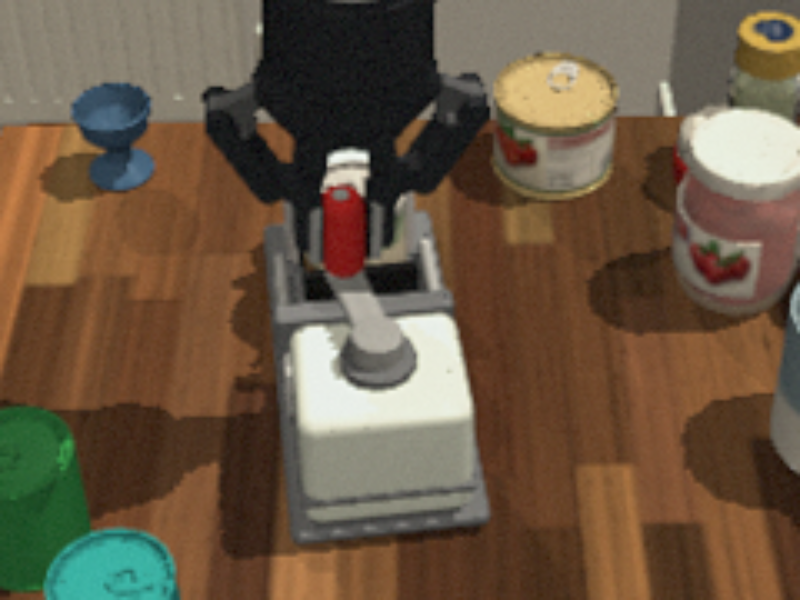

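The pad has advanced about 28 mm, so its face is about at the tin's back. Some 80–100° remains before the bite. From here I'll use short logged steps.

```bash
python3 - <<'E'
from wind import *
k=0
for i in range(14):
    p0=tr(ang(),F0)[1]
    r,p0,p1=step(round(16-p0,1),9,.05)
    k+=r
    if k>=2 or p1>10.5: break
E
```

```text
14.1 True t 29.25 push 1.9->1.9 rad 2.1 moved 5.6 ang 104 R 0.0500 z 0.1187
14.1 True t 29.46 push 1.9->2.0 rad 1.1 moved 5.2 ang 99 R 0.0501 z 0.1187
```

```bash
python3 - <<'E'
from wind import *
step(17,4,.03);step(9,4,.03);step(9,4,.03)
p,d=get_image("side");pad(d)
E
```

```text
17 False t 29.74 push 2.0->8.5 rad 2.0 moved 2.8 ang 96 R 0.0501 z 0.1185
9 False t 29.99 push 8.5->10.6 rad 1.5 moved 2.2 ang 94 R 0.0502 z 0.1185
9 False t 30.24 push 10.6->10.4 rad 1.8 moved 2.0 ang 92 R 0.0502 z 0.1184
[0, 0, 0, 0, 0, 0, 0, 0, 0, 1, 126, 106, 68, 40, 48, 162, 13, 14, 22, 33, 30, 28, 22, 18, 9, 3, 5, 15, 15, 25, 56, 16, 8, 1, 1, 2]
pad top [0, 0, 0, 0, 0, 0, 0, 0, 0, 0, 0, 0, 0, 0, 13, 51, 6, 10, 9, 4, 2, 5, 2, 0, 0, 0, 0, 0, 0, 2, 1, 0, 0, 0, 0, 0]
```

```bash
python3 - <<'E'
from wind import *
for i in range(16):
    p0=tr(ang(),F0)[1]
    r,p0,p1=step(round(17-p0,1),5,.03)
    if r or p1>13.5: break
p,d=get_image("side");pad(d)
E
```

```text
6.0 False t 30.54 push 11.0->9.9 rad 1.3 moved 3.1 ang 89 R 0.0502 z 0.1184
7.1 False t 30.79 push 9.9->10.5 rad 1.0 moved 3.1 ang 85 R 0.0502 z 0.1184
6.5 False t 31.04 push 10.5->11.0 rad 1.1 moved 3.1 ang 82 R 0.0502 z 0.1184
6.0 False t 31.29 push 11.0->9.6 rad 1.1 moved 3.0 ang 79 R 0.0502 z 0.1184
7.4 False t 31.54 push 9.6->10.0 rad 1.0 moved 3.0 ang 76 R 0.0502 z 0.1184
7.0 False t 31.79 push 10.0->9.6 rad 1.0 moved 3.0 ang 73 R 0.0502 z 0.1184
7.4 False t 32.04 push 9.6->10.5 rad -0.2 moved 2.9 ang 71 R 0.0503 z 0.1184
6.5 False t 32.29 push 10.5->10.2 rad 0.1 moved 2.9 ang 68 R 0.0503 z 0.1184
6.8 False t 32.54 push 10.2->10.2 rad -0.8 moved 2.8 ang 65 R 0.0503 z 0.1183
6.8 False t 32.79 push 10.2->10.2 rad -0.4 moved 2.7 ang 62 R 0.0503 z 0.1183
6.8 False t 33.04 push 10.2->11.1 rad -0.2 moved 2.7 ang 59 R 0.0503 z 0.1183
5.9 False t 33.29 push 11.1->11.2 rad -0.3 moved 2.6 ang 57 R 0.0503 z 0.1183
5.8 False t 33.54 push 11.2->10.7 rad -0.6 moved 2.6 ang 54 R 0.0503 z 0.1183
6.3 False t 33.79 push 10.7->9.9 rad -0.4 moved 2.5 ang 52 R 0.0503 z 0.1183
7.1 False t 34.04 push 9.9->11.1 rad -0.6 moved 2.5 ang 49 R 0.0503 z 0.1183
5.9 False t 34.29 push 11.1->10.3 rad -1.5 moved 2.4 ang 47 R 0.0503 z 0.1183
[0, 0, 0, 0, 0, 0, 0, 0, 0, 0, 7, 169, 79, 66, 35, 144, 154, 125, 98, 78, 53, 40, 36, 36, 28, 22, 18, 28, 16, 30, 50, 34, 13, 6, 1, 10]
pad top [0, 0, 0, 0, 0, 0, 0, 0, 0, 0, 0, 0, 0, 0, 0, 38, 52, 13, 14, 11, 3, 2, 1, 1, 0, 0, 0, 0, 0, 2, 1, 0, 0, 0, 0, 0]
```

```bash
python3 - <<'E'
from wind import *
for i in range(16):
    p0=tr(ang(),F0)[1]
    r,p0,p1=step(round(17.5-p0,1),6,.03)
    if r or p1>13: break
p,d=get_image("side");pad(d)
E
```

```text
7.3 False t 34.59 push 10.2->10.5 rad -1.3 moved 3.4 ang 43 R 0.0503 z 0.1183
7.0 False t 34.84 push 10.5->10.4 rad -0.5 moved 3.3 ang 40 R 0.0503 z 0.1183
7.1 False t 35.09 push 10.4->9.5 rad -1.5 moved 3.3 ang 37 R 0.0503 z 0.1182
8.0 False t 35.34 push 9.5->10.2 rad -1.3 moved 3.2 ang 34 R 0.0503 z 0.1182
7.3 False t 35.59 push 10.2->11.1 rad -1.5 moved 3.1 ang 30 R 0.0503 z 0.1183
6.4 False t 35.84 push 11.1->11.8 rad -0.8 moved 3.1 ang 27 R 0.0503 z 0.1183
5.7 False t 36.09 push 11.8->10.4 rad -2.0 moved 3.0 ang 24 R 0.0503 z 0.1182
7.1 False t 36.34 push 10.4->10.1 rad -0.3 moved 2.9 ang 21 R 0.0503 z 0.1183
7.4 False t 36.59 push 10.1->10.0 rad -1.5 moved 2.8 ang 19 R 0.0503 z 0.1182
7.5 False t 36.84 push 10.0->10.9 rad -1.8 moved 2.8 ang 16 R 0.0503 z 0.1183
6.6 False t 37.09 push 10.9->9.3 rad -0.3 moved 2.7 ang 13 R 0.0503 z 0.1182
8.2 False t 37.34 push 9.3->10.6 rad -0.2 moved 2.7 ang 10 R 0.0503 z 0.1183
6.9 False t 37.59 push 10.6->11.0 rad -0.0 moved 2.7 ang 8 R 0.0503 z 0.1183
6.5 False t 37.84 push 11.0->10.5 rad -0.8 moved 2.6 ang 5 R 0.0503 z 0.1183
7.0 False t 38.09 push 10.5->10.9 rad -0.7 moved 2.6 ang 2 R 0.0503 z 0.1183
6.6 False t 38.34 push 10.9->10.4 rad -0.3 moved 2.6 ang -0 R 0.0503 z 0.1183
[1, 0, 0, 0, 0, 0, 0, 0, 0, 0, 0, 41, 260, 85, 68, 27, 191, 98, 129, 58, 46, 43, 37, 35, 29, 24, 23, 22, 22, 38, 70, 57, 19, 3, 1, 5]
pad top [0, 0, 0, 0, 0, 0, 0, 0, 0, 0, 0, 0, 0, 0, 0, 0, 57, 33, 20, 13, 4, 3, 1, 2, 2, 0, 0, 0, 0, 0, 2, 0, 0, 0, 0, 0]
```

```bash
python3 - <<'E'
from wind import *
for i in range(16):
    p0=tr(ang(),F0)[1]
    r,p0,p1=step(round(17.5-p0,1),7,.035)
    if r or p1>13: break
p,d=get_image("side");pad(d)
E
```

```text
6.2 False t 38.64 push 11.3->10.0 rad -0.1 moved 3.6 ang -4 R 0.0503 z 0.1183
7.5 False t 38.89 push 10.0->10.3 rad -1.4 moved 3.7 ang -7 R 0.0503 z 0.1183
7.2 False t 39.14 push 10.3->9.9 rad -1.4 moved 3.7 ang -11 R 0.0502 z 0.1183
7.6 False t 39.39 push 9.9->10.2 rad -0.9 moved 3.6 ang -15 R 0.0502 z 0.1183
7.3 False t 39.64 push 10.2->10.3 rad -0.8 moved 3.6 ang -18 R 0.0502 z 0.1183
7.2 False t 39.89 push 10.3->9.5 rad 0.5 moved 3.5 ang -22 R 0.0502 z 0.1183
8.0 False t 40.14 push 9.5->10.2 rad -0.8 moved 3.4 ang -25 R 0.0502 z 0.1184
7.3 False t 40.39 push 10.2->10.0 rad -0.5 moved 3.2 ang -28 R 0.0502 z 0.1184
7.5 False t 40.64 push 10.0->10.6 rad -1.1 moved 3.1 ang -31 R 0.0502 z 0.1184
6.9 False t 40.89 push 10.6->11.9 rad -0.5 moved 3.0 ang -34 R 0.0502 z 0.1184
5.6 False t 41.14 push 11.9->12.3 rad -0.6 moved 2.9 ang -37 R 0.0501 z 0.1184
5.2 False t 41.39 push 12.3->11.0 rad -1.1 moved 2.7 ang -40 R 0.0501 z 0.1184
6.5 False t 41.64 push 11.0->13.1 rad -1.9 moved 2.6 ang -43 R 0.0501 z 0.1185
[0, 0, 0, 0, 0, 0, 0, 0, 0, 0, 0, 4, 81, 128, 37, 28, 31, 99, 21, 20, 10, 17, 19, 29, 38, 29, 32, 31, 39, 48, 68, 63, 33, 3, 1, 2]
pad top [0, 0, 0, 0, 0, 0, 0, 0, 0, 0, 0, 0, 0, 0, 0, 0, 7, 31, 9, 6, 6, 4, 2, 2, 2, 0, 0, 0, 0, 1, 2, 0, 0, 0, 0, 0]
```

```bash
python3 - <<'E'
from wind import *
for i in range(12):
    p0=tr(ang(),F0)[1]
    r,p0,p1=step(round(20-p0,1),7,.035)
    if r or p1>15: break
E
```

```text
6.5 False t 41.94 push 13.5->12.9 rad -1.5 moved 2.5 ang -45 R 0.0501 z 0.1185
7.1 False t 42.19 push 12.9->11.8 rad -0.4 moved 2.5 ang -48 R 0.0501 z 0.1185
8.2 False t 42.44 push 11.8->13.8 rad 0.3 moved 2.3 ang -50 R 0.0501 z 0.1185
6.2 False t 42.69 push 13.8->13.7 rad -1.0 moved 2.2 ang -52 R 0.0501 z 0.1185
6.3 False t 42.94 push 13.7->13.4 rad -1.0 moved 2.1 ang -54 R 0.0501 z 0.1185
6.6 False t 43.19 push 13.4->14.6 rad -0.9 moved 2.1 ang -57 R 0.0500 z 0.1185
5.4 False t 43.44 push 14.6->14.8 rad -1.1 moved 2.0 ang -58 R 0.0500 z 0.1185
5.2 False t 43.69 push 14.8->15.2 rad -1.2 moved 1.9 ang -60 R 0.0500 z 0.1186
```

```bash
python3 - <<'E'
from wind import *
L=[]
for i in range(7):
    p0=tr(ang(),F0)[1]
    r,p0,p1=step(round(20-p0,1),8,.04); L.append(p1)
    if r or p1>17.3 or np.mean(L[-2:])>16.5: break
hold(.5);print(tr(ang(),F0)[1],np.degrees(ang()))
E
```

```text
4.8 False t 43.94 push 15.2->15.3 rad -0.6 moved 2.9 ang -63 R 0.0500 z 0.1186
4.7 False t 44.19 push 15.3->15.3 rad -1.8 moved 2.8 ang -66 R 0.0500 z 0.1186
4.7 False t 44.44 push 15.3->15.6 rad -1.6 moved 2.7 ang -69 R 0.0500 z 0.1186
4.4 False t 44.69 push 15.6->16.4 rad -1.1 moved 2.6 ang -71 R 0.0500 z 0.1187
3.6 False t 44.94 push 16.4->15.9 rad -0.8 moved 2.4 ang -74 R 0.0500 z 0.1187
4.1 False t 45.19 push 15.9->16.8 rad -1.7 moved 2.3 ang -76 R 0.0500 z 0.1187
3.2 False t 45.44 push 16.8->17.5 rad -0.8 moved 2.2 ang -78 R 0.0500 z 0.1187
17.327491605055243 -78.33597408843325
```

```bash
python3 - <<'E'
from wind import *
s=observe();p=s["eef_pos"].copy();p[2]=ZG
move_l(p,feed=.03);st("relaxed");print(tr(ang(),F0)[1],np.degrees(ang()))
gripper_to(.084);st("open")
x=observe()["eef_pos"];move_l([x[0],x[1],.22],feed=.15);st("up")
movep([.40,-.16,.26],RPY);st("away")
for n in("side","top"):
    p,d=get_image(n)
    P=cloud(n,d).reshape(-1,3);X=(P[:,:2]-O)@ex;Y=(P[:,:2]-O)@e;z=P[:,2]
    m=(abs(X)<.05)&(abs(Y-.045)<.04)&(z>.078)&(z<.1)
    lo,hi=[np.percentile(np.c_[X,Y,z][m],k,axis=0) for k in(1,99)];print(n,m.sum(),lo.round(4),hi.round(4),((lo+hi)/2).round(4))
    if n=="side": pad(d);a=p[180:360,200:440]
    else: b=p[200:350,220:420]
cv2.imwrite("pics/end.png",np.hstack([cv2.resize(a,(400,300)),cv2.resize(b,(400,300))])[:,:,::-1])
E
```

```text
relaxed t 46.26 pos [ 0.5937 -0.0686  0.1184] F [1.4 2.7 4.1] open 0.0216 gf 72.6
1.6498910292045306 -77.36405017832953
open t 46.88 pos [ 0.5928 -0.0688  0.1179] F [0.5 0.1 0.4] open 0.0839 gf 0.0
up t 47.72 pos [ 0.5922 -0.0686  0.2189] F [-0.4  0.2 -0.2] open 0.0842 gf 0.0
away t 48.59 pos [ 0.4005 -0.1599  0.2597] F [-0.  -0.2 -0.1] open 0.0841 gf 0.0
side 595 [-0.0276  0.0179  0.0783] [0.0259 0.0734 0.0871] [-0.0008  0.0456  0.0827]
[0, 0, 0, 0, 0, 0, 0, 0, 0, 0, 0, 6, 13, 346, 125, 94, 86, 211, 113, 114, 83, 81, 65, 63, 59, 46, 43, 44, 44, 65, 92, 84, 42, 4, 0, 1]
pad top [0, 0, 0, 0, 0, 0, 0, 0, 0, 0, 0, 0, 0, 0, 0, 0, 16, 69, 25, 12, 10, 8, 4, 5, 2, 0, 0, 0, 0, 2, 2, 0, 0, 0, 0, 0]
top 740 [-0.0262  0.0178  0.0785] [0.0274 0.0711 0.0875] [0.0006 0.0444 0.083 ]
```

View pics/end.png

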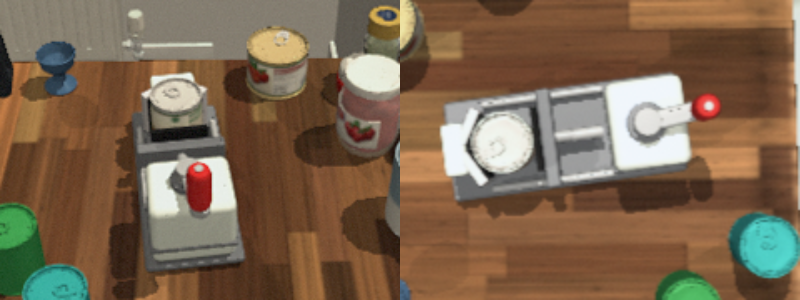

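The tin is upright and home in the V at about (178,95) in the side view and (502,143) from above. The pad is against it and the bystanders are where they were. Handing in.

```bash
python3 -c "
from plant import *
print(job_done())"
```

```text
the job is handed in; nothing more can be done
None
```

I handed the job in at about 49 s: the tomato tin stands upright, home in the V and in line with its middle, clamped at roughly 6.5–7 N above the free push, with the gripper let go and clear and nothing else disturbed.

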